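Fit the tube block into the dry-block heater

ROBOT

A 6-joint arm with a two-finger parallel gripper is mounted at the origin on a cart in front of the work surface, level with it; the furniture and walls round the work are solid. World frame = base frame: x ahead of the robot, y to its left, z up, the work surface at z = 0. Lengths are in mm, angles in rad, forces in N, time in s.
With the tool pointing down it reaches from about 350 to 975 mm from the base axis. Payload 7.1 kg.
Tool frame: the origin (TCP) lies midway between the tips of the shut fingers; the grasp point (between the pads) lies 19 mm behind it; z points along the fingers, y is the line along which they close (so a half turn about z gives the same grasp; the last joint's range is limited). The gripper opens to 88 mm and grips with 3 to 60 N. Pads are 20 mm wide; open, the fingers measure 115 mm over their backs; the gripper's body (75 mm by 178 mm) begins 61 mm behind the grasp point.
Start: joints at [1.32, 0.423, 1.63, -0, 1.089, -0.019], TCP at [143.55, 608.275, 222.675] pointing down, gripper open.
Joint ranges: [-3, 3], [-0.9, 2.11], [0.09, 2.58], [-1.31, 4.45], [0.11, 2.69], [-2.54, 2.54]. Speed limits (rad/s): [2.39, 2.39, 3.01, 3.14, 3.14, 3.14].

INTERFACE

Orientations are given as a rotation vector (axis times angle).
In Python, from workcell import get_obs, get_image, camera_params, close_job gives the robot as it stands.
- The arm moves only by the shell command python3 -m creep 'ROWS' [OPENING]. ROWS is a JSON object of lists of equal length, an entry for each row: "delta_pos": the shift along the tool's x, y, z in m, a list of three; "twist": the turn, a rotation vector about the tool's x, y, z in degrees, a list of three. A call has 1 to 20 rows; each row shifts and turns the commanded pose from where the row before left it, along the tool's axes as they then stand; what a row does not reach is not made up. A row lasts 1/12 s, in which the tool goes at most 41.7 mm and 7.16 degrees, less where a joint would pass 70% of its speed; a pose out of reach is approached as far as the arm can. A call with a gripper value outside its range is refused whole. OPENING is the opening, from 0 (shut) to 1 (fully open), set as the call begins (- or left out, the last holds). The fingers move at their own pace and stop on an object; the grip force is fixed at half the most. Time passes only in rows, so rows that do not move let the fingers close. It gives the time, the measured TCP pose, the force, the opening and the grip force at its end, in the units of the state.
- get_obs(): the state, without advancing time (a new reading comes with each control period).
- get_image(name): name is "scene" or "top" or "wrist"; returns (picture, depth): 384x512x3 uint8, red, green, blue; 384x512 float32, mm along the optical axis (not along the pixel's ray), 0 where there is no reading.
- camera_params(name): a dict with "camera_matrix" (3x3 intrinsics, pixels), "extrinsics" (4x4, takes a point from camera to world coordinates). Camera axes: x right, y down, z forward; pixel columns grow to the right and rows downward; lengths in mm; the calibration is good to about 2 mm. A picture is of the moment at which its call begins: read the wrist's pose just before it. camera_params takes no time and is no camera call; for the wrist camera it gives the pose at the moment of the call.
- close_job(): hands the job in; it is judged then, once.
The state is a dict: "t": time; "qpos": joint angles; "qvel": joint speeds; "joint_torque": joint torques, N m; "ee_pos": TCP position; "orientation": TCP orientation; "ft_force": force on the tool from outside, world axes, zero at the start; "moment": the same for the moment, N m; "width": finger opening in mm; "grasp_force": force on a finger pad.
Only numpy, scipy, OpenCV 4.12 (cv2) and the standard library are available. Lean on these libraries where they do the work, as an engineer would, in place of code of your own. Each camera call takes 0.05 s, during which the arm holds its last target. There are 200 camera calls.

TASK

Fit the aluminium tube block with the six wide bores into the dry-block heater: hold it by its handle, tilt it so that its lip goes under the two hooks at the low end of the well, away from the tower, then swing the other end down and press it, firmly but without forcing it, until the block lies fully home on the well floor and the spring catch has snapped shut over it. Let go of it; leave the block with the many small bores, the timer and the tip box where they stand.

Things in the scene. Friction and masses are not known exactly. Their poses are not given: they have to be found in the camera images.
- block_wide: Aluminium tube block with SIX wide bores (16.5 mm), about 0.55 kg. Origin: centre of the underside; x along its length, z up. Foot plate 98 x 72 mm (x -49 to 49, y -36 to 36), 5 mm thick. On it stands the solid aluminium, x -29 to 43, y -34 to 34, top at z 48 mm. So the foot sticks out 20 mm at -x (the lip) and 6 mm at +x (the ledge the catch grips)
- handle (a point): Centre of the six-bore block's handle (block x 7, y 0, z 76), axes as the block's: a black bar along y, 68 mm long, 12 mm thick in x, 16 mm tall (z 68 to 84), on two 9 mm posts at y -26 and 26. Open space of 20 mm below the bar, above the block's body. Made to be pinched across its 12 mm
- lip (a point): Middle of the tip of the six-bore block's lip, on the underside (block x -49, y 0, z 0), axes as the block's. The lip is 5 mm thick; it narrows from 72 mm to 56 mm wide over its last 12 mm
- block_fine: The other tube block, not wanted: same outline, lip and handle, but TWENTY small bores (9.5 mm). Origin: centre of the underside, x along its length, lip at -x
- heater: Dry-block heater, fixed. White casing, x -72 to 108 mm, y -60 to 60 mm, with a sloping control console along its -y side, out to y -88. Origin on the worktop under the centre of its well; x points from the low end (-x) to the tall tower (+x). The deck round the well is at z 47 mm; the tower's face is the well's +x wall and rises to z 80 mm, a release tab on it to z 89
- well (a point): Centre of the well's floor (heater z 30 mm), axes as the heater's. The well is 100 mm long (x -50 to 50), 75 mm wide, 17 mm deep to the deck. A block that is home lies on this floor with its origin here and its x along the well's x
- hooks (a point): Foot of the well's -x wall, on the floor, middle (well x -50 mm), axes as the heater's. Two steel hooks, at y 13.5 to 37.5 mm on either side, reach 10 mm over the floor; undersides 6.5 mm above the floor at the wall, rising to 13 mm at the free edge; tops level with the deck. Only 90 mm is free between hooks and tower: the lip goes under them only with the block's +x end raised 25 to 33 degrees
- catch (a joint): Spring catch in the tower face, m: 0 = shut, 0.008 = pushed right back. Its 26 mm wide bevelled nose reaches 4.8 mm over the well, underside 6.8 mm above the floor. The block's ledge, coming down, pushes it back (some 10 to 20 N on the block) and it springs shut over the ledge
- timer: Bystander: small white timer, 70 x 64 x 19 mm; origin at the centre of the underside
- tip_box: Bystander: blue pipette-tip box, 90 x 122 x 72 mm; origin at the centre of the underside
Things that resemble listed ones, but are neither listed nor needed, are in the scene too. What is shaped like the block_wide but turquoise or yellow is not meant.

How it is judged (in metres and radians):
At the end, for the whole second after the job is handed in: The six-bore block lies level (within 1.7 degrees) on the well floor (within 2 mm), centred on the well within 4 mm and in line with it within 3.4 degrees, the catch is shut over it (joint below 1.5 mm), the block is at rest and let go (horizontal distance between block_wide and well below 0.004 m and z of block_wide in the frame of well below 0.002 m and angle between block_wide's own z axis and vertical below 0.03 rad and angle between the x axis of block_wide and the x axis of heater, either way round below 0.06 rad and value of joint catch below 0.0015 m and linear speed of block_wide below 0.01 m/s); the robot touches nothing.
It fails at once if the other tube block is moved (distance of block_fine from where it was at the start of the episode above 0.02 m).
It fails at once if the timer is moved (distance of timer from where it was at the start of the episode above 0.02 m).
It fails at once if the tip box is moved (distance of tip_box from where it was at the start of the episode above 0.02 m).
It fails at once if the block is forced: over 90 N between it and the heater (contact force between block_wide and heater above 90 N).
It also fails if it takes over 45 s, if anything falls off the work surface, if the arm or the gripper's body presses on something with over 40 N, if the wrist force passes 120 N, or if a joint passes its speed limit or range.

## Working session

There is one attempt and no reset: what is moved stays moved. The work goes in short steps, Python scripts to look and compute and a shell command to move; the robot and the scene stay as the last step left them, time stands still between calls to the robot, and variables do not carry over. Pictures are saved under pics/ and viewed, at most 10 in all, crops included, and the job is handed in when it is done.

```bash
mkdir -p pics; ls
python3 - <<'E'
from workcell import *
import cv2,numpy as np
o=get_obs();print(o)
for n in("scene","top"):
    im,d=get_image(n);np.savez(f"pics/{n}0.npz",im=im,d=d,**{k:np.array(v) for k,v in camera_params(n).items()})
    cv2.imwrite(f"pics/{n}0.png",cv2.resize(im[:,:,::-1],(800,600),interpolation=cv2.INTER_CUBIC))
    print(camera_params(n))
E
```

```text
pics
{'t': 0.0, 'qpos': array([ 1.32001362e+00,  4.23813404e-01,  1.63069818e+00,  1.63733928e-05,
        1.08859369e+00, -1.90097268e-02]), 'qvel': array([ 4.66021544e-04, -2.73098816e-06,  3.57572244e-04,  8.31385714e-04,
       -2.34915597e-04, -6.51145164e-04]), 'joint_torque': array([-1.27664996e-03, -5.44613957e+01, -2.73658043e+01,  6.43929234e-02,
        2.28743203e-02, -8.66793152e-05]), 'ee_pos': array([143.40217084, 607.75085707, 221.91561286]), 'orientation': array([-3.63240384e-01, -3.12030237e+00,  2.35121033e-03]), 'ft_force': array([-0.75723352,  0.68963651, -0.01613714]), 'moment': array([-0.02528003,  0.00560265,  0.03424229]), 'grasp_force': 0.0, 'width': 87.4361343753689}
{'camera_matrix': array([[438.23647294,   0.        , 252.94025177],
       [  0.        , 438.23647294, 193.0200065 ],
       [  0.        ,   0.        ,   1.        ]]), 'extrinsics': array([[-9.81693118e-01,  1.41868091e-01, -1.27090784e-01,
         5.99112294e+02],
       [ 1.89777684e-01,  7.85360264e-01, -5.89231437e-01,
         7.13410959e+02],
       [ 1.62189130e-02, -6.02563441e-01, -7.97906164e-01,
         8.40581139e+02],
       [ 0.00000000e+00,  0.00000000e+00,  0.00000000e+00,
         1.00000000e+00]])}
{'camera_matrix': array([[402.71017053,   0.        , 257.67394744],
       [  0.        , 402.71017053, 187.10066098],
       [  0.        ,   0.        ,   1.        ]]), 'extrinsics': array([[ 3.87987689e-03, -9.97757460e-01,  6.68206423e-02,
         4.33030787e+02],
       [-9.99656907e-01, -2.13896220e-03,  2.61054097e-02,
         1.47463600e+02],
       [-2.59039404e-02, -6.68990024e-02, -9.97423435e-01,
         1.04300803e+03],
       [ 0.00000000e+00,  0.00000000e+00,  0.00000000e+00,
         1.00000000e+00]])}
```

View pics/top0.png

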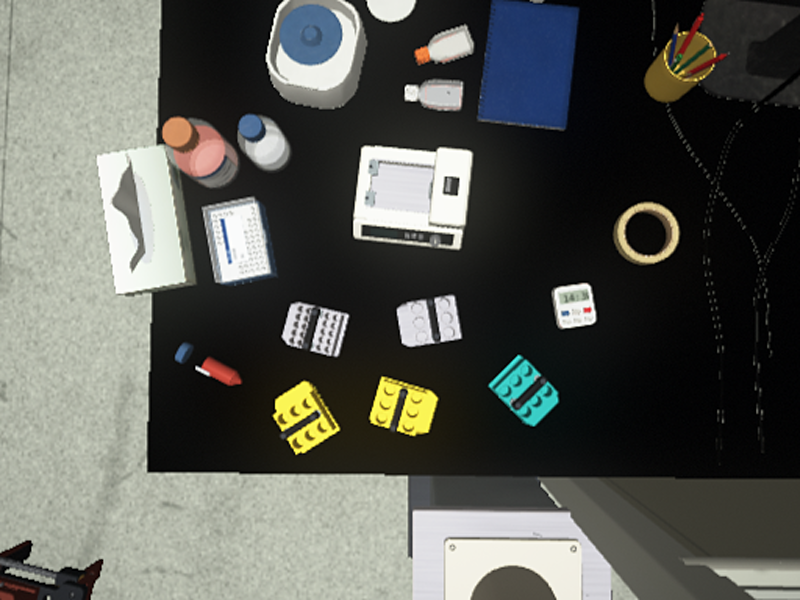

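View pics/scene0.png

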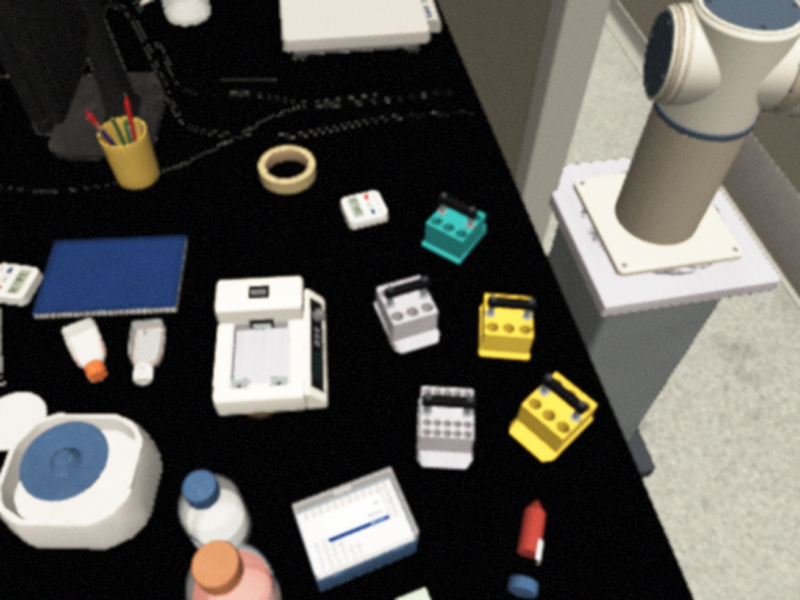

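The top view shows the wide silver block at about (430,320), lip to the left and slightly turned. The fine block is at (315,328). The heater is at (413,197) with its tower to the right, so its x points along world -y. The scene view agrees. Next I measure from depth.

```bash
cat > h.py <<'E'
import numpy as np,cv2
def cloud(f):
    z=np.load(f);d=z['d'].astype(float);K=z['camera_matrix'];E=z['extrinsics']
    v,u=np.mgrid[:d.shape[0],:d.shape[1]]
    p=np.stack([(u-K[0,2])/K[0,0]*d,(v-K[1,2])/K[1,1]*d,d],-1)
    P=p@E[:3,:3].T+E[:3,3];P[d<=0]=np.nan
    return P,z['im']
def rect(P,m):
    q=P[m][:,:2].astype(np.float32);r=cv2.minAreaRect(q)
    return len(q),np.round(r[0],1),np.round(r[1],1),round(r[2],2),np.round(np.median(P[m][:,2]),1)
E
python3 - <<'E'
from h import *
for n in("top","scene"):
    P,im=cloud(f"pics/{n}0.npz");X,Y,Z=P[...,0],P[...,1],P[...,2]
    def box(c,r,lo,hi): return (abs(X-c[0])<r)&(abs(Y-c[1])<r)&(Z>lo)&(Z<hi)
    # pixel->world for seeds
    S={'top':dict(blk=(275,205),fine=(202,210),htr=(257,118),tow=(288,120),timer=(367,195),tip=(152,155))}.get(n)
    if S:
        seeds={k:P[v[1],v[0]] for k,v in S.items()}
        print({k:np.round(v,0) for k,v in seeds.items()})
    for k in('blk','fine'):
        c=seeds[k]
        for lo,hi in((40,54),(78,90),(2,9)): 
            m=box(c,75,lo,hi)
            if m.sum()>5: print(n,k,lo,rect(P,m))
    c=seeds['htr']
    for lo,hi in((25,35),(43,51),(76,84),(84,95)):
        m=box(c,130,lo,hi)&(X>c[0]-100)
        if m.sum()>5: print(n,'htr',lo,rect(P,m))
E
```

```text
{'blk': array([455., 131.,  87.]), 'fine': array([443., 311.,  50.]), 'htr': array([678., 176.,  26.]), 'tow': array([661., 100.,  78.]), 'timer': array([ 482., -103.,   14.]), 'tip': array([576., 432.,  71.])}
top blk 40 (429, array([456.1, 126.4]), array([67.7, 71.7]), 9.63, np.float64(47.7))
top blk 78 (141, array([456. , 126.6]), array([66.5, 11.9]), 9.41, np.float64(83.4))
top blk 2 (515, array([454.5, 131.3]), array([149.3, 147.3]), 0.02, np.float64(3.5))
top fine 40 (417, array([440.9, 315. ]), array([72.3, 68.1]), 75.62, np.float64(47.2))
top fine 78 (143, array([441. , 314.9]), array([12.7, 67. ]), 75.94, np.float64(83.4))
top fine 2 (403, array([442. , 310.8]), array([147.6, 149.4]), 0.1, np.float64(3.3))
top htr 25 (1232, array([645.9, 161.5]), array([176.6, 124. ]), 83.97, np.float64(29.5))
top htr 43 (1346, array([657.2, 161.5]), array([177.6, 145.2]), 83.15, np.float64(46.3))
top htr 76 (1003, array([662.6, 100.1]), array([ 55.9, 119.9]), 83.37, np.float64(79.2))
top htr 84 (34, array([651.2,  97. ]), array([23.2, 79.5]), 86.0, np.float64(87.5))
scene blk 40 (529, array
[... 162 characters left out ...]
 (361, array([455., 131.]), array([147.2, 147.8]), 89.46, np.float64(4.3))
scene fine 40 (687, array([442.4, 315.6]), array([75.1, 67.9]), 75.94, np.float64(46.8))
scene fine 78 (208, array([442.9, 316.6]), array([12.8, 65. ]), 75.42, np.float64(83.0))
scene fine 2 (493, array([443.4, 310.7]), array([147.5, 147.9]), 89.98, np.float64(4.1))
scene htr 25 (1519, array([655.9, 165.9]), array([183.1, 142.1]), 81.52, np.float64(29.7))
scene htr 43 (1813, array([660.3, 164.6]), array([177.3, 142.7]), 83.66, np.float64(46.3))
scene htr 76 (1038, array([665. , 103.2]), array([ 59.1, 119. ]), 84.31, np.float64(79.3))
scene htr 84 (36, array([664.7, 106. ]), array([10.1, 19.4]), 84.8, np.float64(87.4))
```

```bash
cat >> h.py <<'E'
from scipy.spatial.transform import Rotation as R
def toolR(yang,tilt=0):
    """tool z down, tool y horizontal at world angle yang(deg); tilt(deg) = raise block +x end (block x = -tool y)"""
    a=np.radians(yang);y=np.array([np.cos(a),np.sin(a),0]);z=np.array([0,0,-1.])
    M=np.stack([np.cross(y,z),y,z],1)
    return R.from_rotvec(np.cross(-y,[0,0,1])*np.radians(tilt))*R.from_matrix(M)
def go(o,Rt,p):
    "turn first, then shift (tool axes after the turn)"
    R0=R.from_rotvec(o['orientation'])
    tw=(R0.inv()*Rt).as_rotvec(degrees=True);d=Rt.inv().apply(np.array(p)-o['ee_pos'])
    print('twist',np.round(tw,2),'shift mm',np.round(d,2),'|d|',np.round(np.linalg.norm(d),1),'| in tool axes before turn',np.round(R0.inv().apply(np.array(p)-o['ee_pos']),2))
E
python3 - <<'E'
from h import *;from workcell import *
o=get_obs()
print(toolR(99.6,30).as_matrix().round(2))
go(o,toolR(99.6),[457,127.3,190])
E
```

```text
[[-0.99 -0.14  0.08]
 [-0.17  0.85 -0.49]
 [-0.   -0.5  -0.87]]
twist [-8.000e-02 -2.000e-02 -2.288e+01] shift mm [-229.05 -526.08   32.  ] |d| 574.7 | in tool axes before turn [-415.57 -395.59   32.53]
```

```bash
python3 -m creep '{"delta_pos":[[0,0,0],[0,0,0],[0,0,0],[0,0,0],[-0.0143,-0.0329,0.002],[-0.0143,-0.0329,0.002],[-0.0143,-0.0329,0.002],[-0.0143,-0.0329,0.002],[-0.0143,-0.0329,0.002],[-0.0143,-0.0329,0.002],[-0.0143,-0.0329,0.002],[-0.0143,-0.0329,0.002],[-0.0143,-0.0329,0.002],[-0.0143,-0.0329,0.002],[-0.0143,-0.0329,0.002],[-0.0143,-0.0329,0.002],[-0.0143,-0.0329,0.002],[-0.0143,-0.0329,0.002],[-0.0143,-0.0329,0.002],[-0.0143,-0.0329,0.002]],"twist":[[0,0,-5.72],[0,0,-5.72],[0,0,-5.72],[0,0,-5.72],[0,0,0],[0,0,0],[0,0,0],[0,0,0],[0,0,0],[0,0,0],[0,0,0],[0,0,0],[0,0,0],[0,0,0],[0,0,0],[0,0,0],[0,0,0],[0,0,0],[0,0,0],[0,0,0]]}'
python3 - <<'E'
from h import *;from workcell import *
o=get_obs();go(o,toolR(99.6),[457,127.3,190])
cp=camera_params("wrist");im,d=get_image("wrist")
np.savez("pics/wrist1.npz",im=im,d=d,**cp)
cv2.imwrite("pics/wrist1.png",im[:,:,::-1])
E
```

```text
t: 1.77
ee_pos: [457.4, 125.7, 190.5]
orientation: [0.263, -3.13, -0.0]
ft_force: [-0.2, 0.4, 0.0]
width: 87.9
grasp_force: 0.0
twist [ 0.   -0.01 -0.01] shift mm [0.13 1.69 0.5 ] |d| 1.8 | in tool axes before turn [0.13 1.69 0.5 ]
```

View pics/wrist1.png

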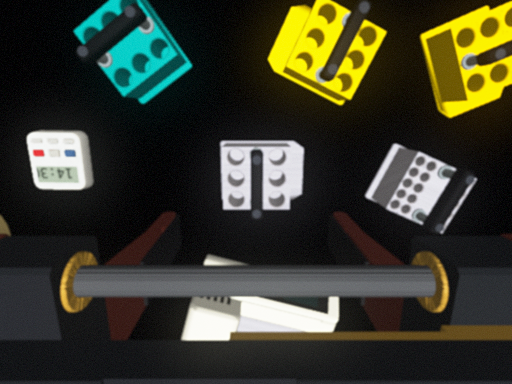

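The wrist view shows six bores on the block at (257,178), with the bar running vertically through it and the lip on the right (+y). It lies between the fingers.

Run:
```python
from h import *;from workcell import *
P,im=cloud("pics/wrist1.npz");X,Y,Z=P[...,0],P[...,1],P[...,2]
m0=(abs(X-457)<60)&(abs(Y-127)<60)
for lo,hi in((42,54),(78,90)):
    print(rect(P,m0&(Z>lo)&(Z<hi)))
v,u=np.nonzero(m0&(Z>78)&(Z<90));print(u.min(),u.max(),v.min(),v.max())
print(im[178,300],np.round(P[178,298],1))
h=(Z>76)&(Z<84)&(X>560)&(abs(Y-100)<110);print('tower seen',h.sum(), rect(P,h) if h.sum()>9 else '')
```

```text
(2370, array([456.9, 127.7]), array([67.9, 72.1]), 9.61, np.float64(47.3))
(865, array([456.7, 127.9]), array([67.2, 11.6]), 9.48, np.float64(83.2))
250 262 150 219
[229 228 235] [457.6 180.5   4.1]
tower seen 1390 (1390, array([625.9, 105.5]), array([55. , 45.2]), 84.51, np.float64(79.2))
```

```bash
python3 -m creep '{"delta_pos":[[0,0.0021,0],[0,0,0.022],[0,0,0.022],[0,0,0.022],[0,0,0.022],[0,0,0.022],[0,0,0.022],[0,0,0]],"twist":[[0,0,0],[0,0,0],[0,0,0],[0,0,0],[0,0,0],[0,0,0],[0,0,0],[0,0,0]]}' 0.5 && python3 -m creep '{"delta_pos":[[0,0,0],[0,0,0],[0,0,0],[0,0,0],[0,0,0],[0,0,0],[0,0,0],[0,0,0],[0,0,0],[0,0,0]],"twist":[[0,0,0],[0,0,0],[0,0,0],[0,0,0],[0,0,0],[0,0,0],[0,0,0],[0,0,0],[0,0,0],[0,0,0]]}' 0
```

```text
t: 2.48
ee_pos: [453.4, 129.8, 55.6]
orientation: [0.264, -3.124, 0.001]
ft_force: [-0.6, -0.1, 0.4]
width: 44.3
grasp_force: 0.0
t: 3.32
ee_pos: [457.3, 129.5, 59.7]
orientation: [-0.263, 3.129, 0.0]
ft_force: [-0.4, -2.0, 7.9]
width: 11.9
grasp_force: 30.0
```

```bash
python3 -m creep '{"delta_pos":[[0,0,-0.005],[0,0,-0.015],[0,0,-0.025],[0,0,-0.03],[0,0,-0.03],[0,0,-0.03],[0,0,-0.03],[0,0,-0.025],[0,0,0],[0,0,0],[0,0,0],[0,0,0],[0,0,0]],"twist":[[0,0,0],[0,0,0],[0,0,0],[0,0,0],[0,0,0],[0,0,0],[0,0,0],[0,0,0],[0,0,4],[0,0,4],[0,0,4],[0,0,4],[0,0,0]]}'
python3 - <<'E'
from h import *;from workcell import *
o=get_obs();print(o['ee_pos'],o['ft_force'],o['qpos'].round(2));go(o,toolR(83.6),[775,185,260])
E
```

```text
t: 4.4
ee_pos: [455.6, 129.3, 248.4]
orientation: [-0.179, -3.135, 0.0]
ft_force: [-0.1, 0.2, -5.1]
width: 11.8
grasp_force: 30.0
[455.58197931 129.26540759 248.37448585] [-0.10616921  0.2475329  -5.14751917] [ 0.25  0.17  1.93  0.    1.05 -1.21]
twist [-0.02 -0.08 -0.15] shift mm [-311.21   90.99  -11.63] |d| 324.5 | in tool axes before turn [-310.95   91.82  -12.1 ]
```

```bash
python3 -m creep '{"delta_pos":[[-0.01,0.003,0],[-0.025,0.007,-0.001],[-0.03,0.009,-0.001],[-0.03,0.009,-0.001],[-0.03,0.009,-0.001],[-0.03,0.009,-0.001],[-0.03,0.009,-0.001],[-0.03,0.009,-0.001],[-0.03,0.009,-0.001],[-0.03,0.009,-0.001],[-0.025,0.007,-0.001],[-0.011,0.003,0],[0,0,0],[0,0,0],[0,0,0]],"twist":[[0,0,0],[0,0,0],[0,0,0],[0,0,0],[0,0,0],[0,0,0],[0,0,0],[0,0,0],[0,0,0],[0,0,0],[0,0,0],[0,0,0],[0,0,0],[0,0,0],[0,0,0]]}'
python3 - <<'E'
from h import *;from workcell import *
o=get_obs();print(o['ee_pos'],o['ft_force'])
cp=camera_params("wrist");im,d=get_image("wrist")
np.savez("pics/wrist2.npz",im=im,d=d,**cp)
cv2.imwrite("pics/wrist2.png",im[:,:,::-1])
P,_=cloud("pics/wrist2.npz");X,Y,Z=P[...,0],P[...,1],P[...,2]
m0=(abs(X-672)<95)&(abs(Y-160)<115)
for lo,hi in((26,34),(44,50),(77,82),(86,92)):
    m=m0&(Z>lo)&(Z<hi);print(lo,rect(P,m) if m.sum()>5 else m.sum())
E
```

```text
t: 5.65
ee_pos: [775.0, 186.1, 257.5]
orientation: [-0.174, -3.134, 0.001]
ft_force: [-0.0, 0.3, -6.1]
width: 11.7
grasp_force: 30.0
[775.01362286 186.06298723 257.46745664] [-0.03365969  0.27478374 -6.14726111]
26 (5149, array([647.3, 163.9]), array([175.9, 120.6]), 83.71, np.float64(29.5))
44 (5995, array([661.2, 180. ]), array([140.5, 142.8]), 84.13, np.float64(46.4))
77 (5171, array([664.8, 101.9]), array([ 55.5, 119.1]), 83.73, np.float64(79.3))
86 (149, array([665.1, 105.6]), array([ 8.1, 21.3]), 84.7, np.float64(87.5))
```

View pics/wrist2.png

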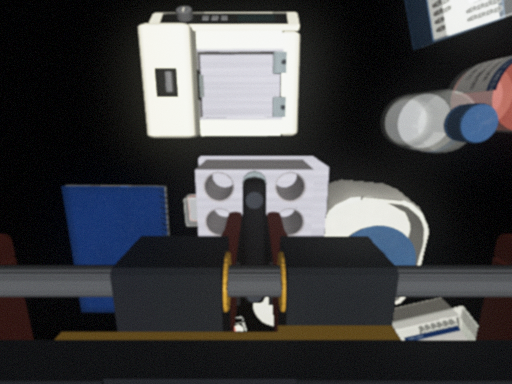

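The wrist view shows the heater whole: tower at (165,82), well at (240,85), hooks at (280,62) and (280,107). The held block is in front at (260,200), lip to the right.

```bash
cat >> h.py <<'E'
def infr(P,c,ang):
    a=np.radians(ang);x=np.array([np.cos(a),np.sin(a)]);y=np.array([-x[1],x[0]])
    q=P[...,:2]-np.array(c);return q@x,q@y
E
python3 - <<'E'
from h import *
from workcell import get_obs
for f,c in(("wrist2",(673.6,180.4)),("top0",(671.7,178.5)),("scene0",(674,181.7))):
    P,im=cloud(f"pics/{f}.npz");Z=P[...,2]
    hx,hy=infr(P,c,-96.3)
    pc=lambda a:np.round(np.percentile(a,[1,99]),1)
    fl=(Z>26)&(Z<33.5)&(abs(hx)<60)&(abs(hy)<50)
    s=fl&(abs(hx)<35);t=fl&(abs(hy)<10)
    de=(Z>44)&(Z<50)&(hx<40)&(hx>-90)&(hy<70)&(hy>-70)
    to=(Z>77)&(Z<82)&(hx>30)&(abs(hy)<75)&(hx<125)
    print(f,'floor y',pc(hy[s]),'floor x',pc(hx[t]),'deck x',pc(hx[de&(abs(hy)>42)]),'y',pc(hy[de&(abs(hx)<35)]),'tower x',pc(hx[to]),'y',pc(hy[to]))
P,im=cloud("pics/wrist2.npz");Z=P[...,2]
bx,by=infr(P,(775,186),-96.4)
near=(abs(bx)<90)&(abs(by)<70)
tp=near&(Z>239)&(Z<252);print('top z',np.median(Z[tp]),rect(P,tp))
lip=near&(bx<-33)&(Z>190)&(Z<215);print('lip z',np.median(Z[lip]),lip.sum(),pc(bx[lip]),pc(by[lip]))
print('top x',pc(bx[tp]),'y',pc(by[tp]))
E
```

```text
wrist2 floor y [-38.2  36. ] floor x [-48.5  46.5] deck x [-66.5  38.9] y [-66.6  57.9] tower x [ 53.2 105.3] y [-58.2  57. ]
top0 floor y [-33.6  37.4] floor x [-49.2  44.4] deck x [-66.9  39.1] y [-66.7  59.2] tower x [ 52.6 105.3] y [-58.6  57.2]
scene0 floor y [-35.6  36.6] floor x [-36.3  52. ] deck x [-66.7  38.4] y [-67.3  58.6] tower x [ 52.3 105.7] y [-59.4  57.8]
top z 244.93251595549827 (3872, array([762.5, 187.5]), array([72.4, 43.7]), 83.7, np.float64(244.9))
lip z 202.14128911693368 1187 [-56.1 -34.5] [-36.   26.6]
top x [-35.9  35.5] y [-34.2   8.6]
```

Run:
```python
from h import *
from workcell import get_obs
for f in("top0","scene0"):
    P,im=cloud(f"pics/{f}.npz");X,Y,Z=[P[...,i] for i in range(3)]
    for y0 in range(250,480,30):
        m=(X>590)&(X<760)&(Y>y0)&(Y<y0+30)&(Z>10)
        if m.sum(): print(f,y0,m.sum(),'maxz',np.percentile(Z[m],99).round(),'x at top',X[m][Z[m]>60].min() if (Z[m]>60).any() else None)
o=get_obs()
C=np.array([672.8,180.2,30.]);a=np.radians(-96.3);xh=np.array([np.cos(a),np.sin(a),0]);yh=np.array([-xh[1],xh[0],0]);zz=np.array([0,0,1.])
def tcp(th,tip):
    t=np.radians(th);xb=np.cos(t)*xh+np.sin(t)*zz;zb=-np.sin(t)*xh+np.cos(t)*zz
    return C+tip[0]*xh+tip[1]*yh+tip[2]*zz+56.2*xb+0.3*yh+59.9*zb
t=np.radians(30);T=np.array([-46.8,0,.8]);r=22*np.array([np.cos(t),0,np.sin(t)])
for n,tip in(("above",T+r+[0,0,90]),("pre",T+r),("in",T)):
    print(n,tcp(30,tip).round(1));go(o,toolR(83.7,30),tcp(30,tip))
```

```text
top0 250 49 maxz 48.0 x at top None
top0 340 147 maxz 100.0 x at top 718.1304646593927
top0 370 556 maxz 143.0 x at top 590.8571275897032
top0 400 568 maxz 143.0 x at top 590.7290784139708
top0 430 611 maxz 125.0 x at top 590.7759580150546
top0 460 998 maxz 178.0 x at top 590.8985587286238
scene0 250 411 maxz 46.0 x at top None
scene0 370 340 maxz 144.0 x at top 590.6072135568176
scene0 400 1510 maxz 144.0 x at top 590.0375431432128
scene0 430 711 maxz 120.0 x at top 590.0880752537406
scene0 460 1143 maxz 178.0 x at top 590.0440687998597
above [674.1 189.1 211.8]
twist [29.97 -0.11 -0.03] shift mm [100.61  16.16  44.07] |d| 111.0 | in tool axes before turn [100.53  -8.12  46.41]
pre [674.1 189.1 121.8]
twist [29.97 -0.11 -0.03] shift mm [100.61  61.16 122.01] |d| 169.6 | in tool axes before turn [100.38  -8.08 136.41]
in [676.2 208.1 110.8]
twist [29.97 -0.11 -0.03] shift mm [100.61  83.16 122.01] |d| 178.7 | in tool axes before turn [100.39  10.98 147.4 ]
```

```bash
python3 -m creep '{"delta_pos":[[0,0,0],[0,0,0],[0,0,0],[0,0,0],[0,0,0],[0,0,0],[0,0,0],[0.0126,0.002,0.0055],[0.0126,0.002,0.0055],[0.0126,0.002,0.0055],[0.0126,0.002,0.0055],[0.0126,0.002,0.0055],[0.0126,0.002,0.0055],[0.0126,0.002,0.0055],[0.0126,0.002,0.0055],[0,0,0],[0,0,0],[0,0,0]],"twist":[[3,0,0],[5,0,0],[5,0,0],[5,0,0],[5,0,0],[5,0,0],[2,0,0],[0,0,0],[0,0,0],[0,0,0],[0,0,0],[0,0,0],[0,0,0],[0,0,0],[0,0,0],[0,0,0],[0,0,0],[0,0,0]]}'
cat >> h.py <<'E'
C=np.array([672.8,180.2,30.]);_a=np.radians(-96.3);xh=np.array([np.cos(_a),np.sin(_a),0]);yh=np.array([-xh[1],xh[0],0]);zz=np.array([0,0,1.])
def tcp(th,tip,off=(56.2,0.3,59.9)):
    t=np.radians(th);xb=np.cos(t)*xh+np.sin(t)*zz;zb=-np.sin(t)*xh+np.cos(t)*zz
    return C+tip[0]*xh+tip[1]*yh+tip[2]*zz+off[0]*xb+off[1]*yh+off[2]*zb
def tipnow(o,off=(56.2,0.3,59.9)):
    "lip tip in well frame, tilt, yaw error from measured TCP"
    M=R.from_rotvec(o['orientation']).as_matrix();xb=-M[:,1];zb=-M[:,2];yb=-M[:,0]
    p=o['ee_pos']-off[0]*xb-off[1]*yb-off[2]*zb-C
    return np.round([p@xh,p@yh,p[2]],2),np.degrees(np.arcsin(xb[2])).round(2),np.degrees(np.arctan2(xb@yh,xb@xh)).round(2),np.degrees(np.arcsin(yb[2])).round(2)
E
python3 - <<'E'
from h import *
from workcell import *
o=get_obs();print(tipnow(o),o['qpos'].round(2))
t=np.radians(30);T=np.array([-46.8,0,.8]);r=22*np.array([np.cos(t),0,np.sin(t)])
go(o,toolR(83.7,30),tcp(30,T+r))
cp=camera_params("scene");im,d=get_image("scene");np.savez("pics/scene1.npz",im=im,d=d,**cp)
cv2.imwrite("pics/scene1.png",cv2.resize(im[150:300,80:280,::-1],(800,600),interpolation=cv2.INTER_CUBIC))
E
```

```text
t: 7.2
ee_pos: [675.6, 189.6, 213.6]
orientation: [-0.168, -3.004, 0.803]
ft_force: [0.3, -0.2, -5.0]
width: 11.7
grasp_force: 30.0
(array([-28.5 ,   1.62, 103.62]), np.float64(29.92), np.float64(-0.13), np.float64(0.09)) [ 0.44  0.69  1.29 -0.44  1.47 -0.9 ]
twist [ 0.08  0.04 -0.11] shift mm [ 1.47 45.34 79.82] |d| 91.8 | in tool axes before turn [ 1.62 45.23 79.88]
```

View pics/scene1.png

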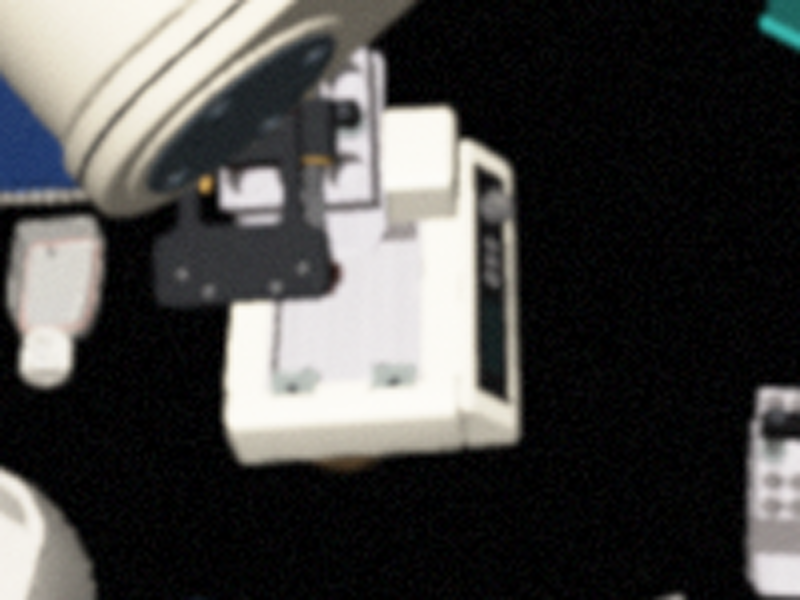

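The block hangs tilted above the heater, clear of the tower, with the hooks visible at (295,380) and (393,375). Descending to the pre-insert pose.

```bash
python3 -m creep '{"delta_pos":[[0.0015,0.003,0.005],[0,0.005,0.0095],[0,0.006,0.01],[0,0.006,0.011],[0,0.006,0.011],[0,0.006,0.01],[0,0.005,0.009],[0,0.004,0.007],[0,0.003,0.005],[0,0.0015,0.002],[0,0,0],[0,0,0],[0,0,0]],"twist":[[0,0,0],[0,0,0],[0,0,0],[0,0,0],[0,0,0],[0,0,0],[0,0,0],[0,0,0],[0,0,0],[0,0,0],[0,0,0],[0,0,0],[0,0,0]]}'
python3 - <<'E'
from h import *
from workcell import *
o=get_obs();print(tipnow(o))
go(o,toolR(83.7,30),tcp(30,(-46.8,0,.8)))
for n in("wrist","scene"):
    cp=camera_params(n);im,d=get_image(n);np.savez(f"pics/{n}3.npz",im=im,d=d,**cp)
cp=camera_params("wrist");im=np.load("pics/wrist3.npz")['im'];s=np.load("pics/scene3.npz")['im']
a=cv2.resize(im[:,:,::-1],(400,300));b=cv2.resize(s[150:270,110:270,::-1],(400,300),interpolation=cv2.INTER_CUBIC)
cv2.imwrite("pics/both3.png",cv2.resize(np.hstack([a,b]),(800,300)))
E
```

```text
t: 8.33
ee_pos: [673.7, 189.4, 121.7]
orientation: [-0.168, -3.004, 0.804]
ft_force: [-0.1, -0.3, -5.7]
width: 11.6
grasp_force: 30.0
(array([-27.99,  -0.25,  11.77]), np.float64(29.97), np.float64(-0.14), np.float64(0.07))
twist [ 0.03  0.01 -0.12] shift mm [-0.38 21.81  0.07] |d| 21.8 | in tool axes before turn [-0.33 21.81  0.08]
```

View pics/both3.png

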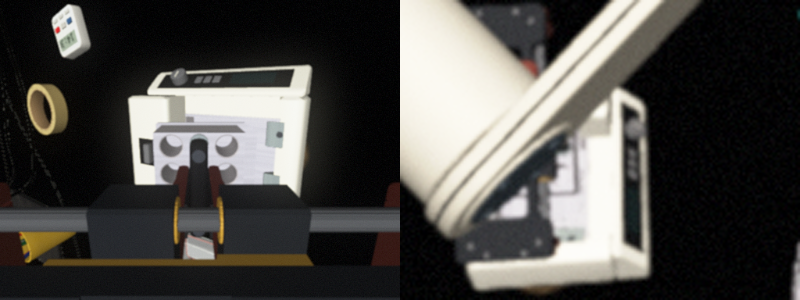

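```bash
python3 -m creep '{"delta_pos":[[0,0.002,0],[0,0.003,0],[0,0.003,0],[0,0.002,0],[0,0.002,0],[0,0.002,0],[0,0.001,0],[0,0,0]],"twist":[[0,0,0],[0,0,0],[0,0,0],[0,0,0],[0,0,0],[0,0,0],[0,0,0],[0,0,0]]}' 
python3 -m creep '{"delta_pos":[[0,0.002,0],[0,0.002,0],[0,0.001,0],[0,0.001,0],[0,0,0],[0,0,0]],"twist":[[0,0,0],[0,0,0],[0,0,0],[0,0,0],[0,0,0],[0,0,0]]}'
python3 - <<'E'
from h import *
from workcell import *
o=get_obs();print(tipnow(o),o['moment'])
go(o,toolR(83.7,30),tcp(30,(-46.8,0,.8)))
E
```

```text
t: 9.1
ee_pos: [674.7, 202.4, 113.2]
orientation: [-0.167, -3.002, 0.805]
ft_force: [0.2, 0.3, -5.9]
width: 11.8
grasp_force: 30.0
t: 9.6
ee_pos: [675.3, 207.3, 110.4]
orientation: [-0.168, -3.002, 0.805]
ft_force: [-1.1, -0.2, -6.0]
width: 11.5
grasp_force: 30.0
(array([-45.91,  -0.78,   0.44]), np.float64(30.0), np.float64(-0.09), np.float64(-0.01)) [ 0.79105085 -0.12244241 -0.01193152]
twist [-0.   -0.05 -0.08] shift mm [-0.81  0.58 -0.75] |d| 1.2 | in tool axes before turn [-0.81  0.58 -0.75]
```

```bash
cat >> h.py <<'E'
def swing(o,ths,z,tx=lambda th:-49+4.5*np.sin(np.radians(th)),off=(56.2,.3,59.9)):
    p=o['ee_pos'];Rr=R.from_rotvec(o['orientation'])
    for th,zi in zip(ths,z):
        Rn=toolR(83.7,th);q=tcp(th,(tx(th),0,zi),off)
        print(th,'shift mm',Rr.inv().apply(q-p).round(2),'twist',(Rr.inv()*Rn).as_rotvec(degrees=True).round(2));p,Rr=q,Rn
E
python3 - <<'E'
from h import *
from workcell import *
swing(get_obs(),[30,27,24,21,18,15,12,9],[.8,.8,.8,.8,.7,.7,.6,.5])
E
```

```text
30 shift mm [-0.81  0.54 -0.73] twist [-0.   -0.05 -0.08]
27 shift mm [ 0.   -2.88  2.92] twist [-3.  0. -0.]
24 shift mm [ 0.   -2.87  2.93] twist [-3.  0.  0.]
21 shift mm [-0.   -2.86  2.93] twist [-3.  0. -0.]
18 shift mm [-0.   -2.81  3.04] twist [-3. -0.  0.]
15 shift mm [ 0.   -2.84  2.95] twist [-3. -0.  0.]
12 shift mm [ 0.   -2.81  3.06] twist [-3.  0. -0.]
9 shift mm [ 0.   -2.81  3.07] twist [-3.  0. -0.]
```

```bash
python3 -m creep '{"delta_pos":[[-0.0008,0.0005,-0.0007],[0,-0.0029,0.0029],[0,-0.0029,0.0029],[0,-0.0029,0.0029],[0,0,0],[0,0,0]],"twist":[[0,0,0],[-3,0,0],[-3,0,0],[-3,0,0],[0,0,0],[0,0,0]]}'
python3 - <<'E'
from h import *
from workcell import *
o=get_obs();print(tipnow(o),o['moment'])
swing(o,[21,18,15,12,9],[.8,.7,.7,.6,.5])
E
```

```text
t: 10.1
ee_pos: [675.0, 195.4, 107.7]
orientation: [-0.174, -3.064, 0.57]
ft_force: [0.1, -0.7, -5.2]
width: 12.1
grasp_force: 30.0
(array([-46.29,   0.38,   1.58]), np.float64(21.07), np.float64(-0.19), np.float64(0.02)) [0.56802267 0.02460629 0.01878755]
21 shift mm [0.26 1.23 0.41] twist [-0.07 -0.05 -0.17]
18 shift mm [-0.   -2.81  3.04] twist [-3. -0.  0.]
15 shift mm [ 0.   -2.84  2.95] twist [-3. -0.  0.]
12 shift mm [ 0.   -2.81  3.06] twist [-3.  0. -0.]
9 shift mm [ 0.   -2.81  3.07] twist [-3.  0. -0.]
```

```bash
python3 -m creep '{"delta_pos":[[0,0.0009,0.0003],[0,-0.0028,0.003],[0,-0.0028,0.003],[0,-0.0028,0.003],[0,-0.0028,0.003],[0,0,0],[0,0,0]],"twist":[[0,0,0],[-3,0,0],[-3,0,0],[-3,0,0],[-3,0,0],[0,0,0],[0,0,0]]}'
python3 - <<'E'
from h import *
from workcell import *
o=get_obs();print(tipnow(o),o['moment'])
swing(o,[9,7,5,3,1,0],[.5,.3,.2,0,0,-.5])
E
```

```text
t: 10.68
ee_pos: [673.4, 182.8, 98.1]
orientation: [-0.175, -3.117, 0.249]
ft_force: [-0.2, 0.2, -5.3]
width: 11.8
grasp_force: 30.0
(array([-4.868e+01,  3.000e-02,  7.000e-02]), np.float64(9.12), np.float64(-0.12), np.float64(-0.03)) [ 0.22835495  0.04424122 -0.02550014]
9 shift mm [-0.04 -0.58 -0.24] twist [-0.12 -0.05 -0.12]
7 shift mm [-0.   -1.87  2.17] twist [-2.  0. -0.]
5 shift mm [-0.   -1.89  2.08] twist [-2.  0. -0.]
3 shift mm [ 0.   -1.88  2.18] twist [-2. -0.  0.]
1 shift mm [-0.   -1.9   1.99] twist [-2. -0. -0.]
0 shift mm [-0.   -0.95  1.49] twist [-1. -0.  0.]
```

Now the slow press towards the catch, checking force.

```bash
python3 -m creep '{"delta_pos":[[0,-0.0005,-0.0002],[0,-0.001,0.001],[0,-0.001,0.001],[0,-0.001,0.001],[0,-0.001,0.001],[0,0,0]],"twist":[[0,0,0],[-1,0,0],[-1,0,0],[-1,0,0],[-1,0,0],[0,0,0]]}'
python3 - <<'E'
from h import *
from workcell import *
o=get_obs();print(tipnow(o),o['moment'])
swing(o,[5,4,3,2,1,0],[.2,.1,0,0,0,-.5])
E
```

```text
t: 11.18
ee_pos: [673.4, 178.5, 95.8]
orientation: [-0.176, -3.13, 0.132]
ft_force: [-0.0, 3.8, 0.7]
width: 11.8
grasp_force: 30.0
(array([-49.35,   0.67,   1.42]), np.float64(4.83), np.float64(-0.14), np.float64(0.08)) [0.63590912 0.10280612 0.01308657]
5 shift mm [ 0.46 -0.46  1.11] twist [ 0.17  0.07 -0.14]
4 shift mm [ 0.   -0.95  1.08] twist [-1. -0.  0.]
3 shift mm [ 0.   -0.95  1.08] twist [-1.  0.  0.]
2 shift mm [-0.   -0.96  0.99] twist [-1. -0. -0.]
1 shift mm [ 0.   -0.96  0.99] twist [-1. -0. -0.]
0 shift mm [-0.   -0.95  1.49] twist [-1. -0.  0.]
```

```bash
python3 -m creep '{"delta_pos":[[0,-0.0008,0.0013],[0,-0.001,0.0012],[0,0,0]],"twist":[[-1,0,0],[-1,0,0],[0,0,0]]}'
python3 - <<'E'
from h import *
from workcell import *
o=get_obs();print(tipnow(o),o['moment'])
swing(o,[3,2,1,0],[0,0,0,-.5])
E
```

```text
t: 11.43
ee_pos: [673.1, 176.1, 92.9]
orientation: [-0.176, -3.134, 0.079]
ft_force: [0.3, 3.4, -0.7]
width: 11.9
grasp_force: 30.0
(array([-49.02,   0.64,   0.25]), np.float64(2.88), np.float64(-0.14), np.float64(0.07)) [ 0.77810951 -0.24619982  0.05596314]
3 shift mm [ 0.43 -0.13  0.15] twist [ 0.12  0.07 -0.14]
2 shift mm [-0.   -0.96  0.99] twist [-1. -0. -0.]
1 shift mm [ 0.   -0.96  0.99] twist [-1. -0. -0.]
0 shift mm [-0.   -0.95  1.49] twist [-1. -0.  0.]
```

```bash
python3 -m creep '{"delta_pos":[[0,-0.0009,0.0012],[0,-0.0009,0.0012],[0,0,0]],"twist":[[-1,0,0],[-1,0,0],[0,0,0]]}' 
python3 -m creep '{"delta_pos":[[0,-0.0009,0.0012],[0,0,0.0005],[0,0,0]],"twist":[[-0.9,0,0],[0,0,0],[0,0,0]]}'
python3 - <<'E'
from h import *
from workcell import *
o=get_obs();print(tipnow(o),o['moment'])
swing(o,[0],[-.5])
E
```

```text
t: 11.68
ee_pos: [672.8, 173.5, 90.3]
orientation: [-0.177, -3.136, 0.025]
ft_force: [1.7, 0.1, 1.9]
width: 11.7
grasp_force: 30.0
t: 11.93
ee_pos: [673.4, 173.3, 89.9]
orientation: [0.176, 3.135, -0.001]
ft_force: [1.5, 0.0, 8.4]
width: 11.8
grasp_force: 30.0
(array([-49.39,   1.33,  -0.06]), np.float64(0.02), np.float64(-0.13), np.float64(0.12)) [ 0.01709369  0.06194854 -0.04353974]
0 shift mm [ 1.07 -0.41  0.45] twist [-0.02  0.12 -0.13]
```

```bash
for i in 1; do python3 -m creep '{"delta_pos":[[0,0,0.0007],[0,0,0.0007],[0,0,0]],"twist":[[0,0,0],[0,0,0],[0,0,0]]}'; done
python3 - <<'E'
from h import *
from workcell import *
o=get_obs();print(tipnow(o),o['ft_force'],o['moment'])
E
```

```text
t: 12.18
ee_pos: [673.5, 173.3, 89.8]
orientation: [0.176, 3.134, -0.001]
ft_force: [-3.4, -1.2, 17.7]
width: 11.5
grasp_force: 30.0
(array([-49.34,   1.4 ,  -0.15]), np.float64(0.04), np.float64(-0.12), np.float64(0.14)) [-3.41623556 -1.1623782  17.68081916] [-0.29646353  0.71241514 -0.04045577]
```

```bash
python3 -m creep '{"delta_pos":[[0.0005,0,0.001],[0.0005,-0.0005,0.001],[0,-0.0005,0.0005],[0,0,0]],"twist":[[0,0,0],[-0.8,0,0],[-0.7,0,0],[0,0,0]]}'
python3 - <<'E'
from h import *
from workcell import *
o=get_obs();print(tipnow(o),o['ft_force'],o['moment'])
cp=camera_params("wrist");im,d=get_image("wrist");np.savez("pics/wrist4.npz",im=im,d=d,**cp)
cv2.imwrite("pics/wrist4.png",cv2.resize(im[:300,80:480,::-1],(800,600),interpolation=cv2.INTER_CUBIC))
E
```

```text
t: 12.52
ee_pos: [673.7, 173.7, 89.6]
orientation: [0.176, 3.129, 0.045]
ft_force: [-4.7, 4.2, 27.3]
width: 12.0
grasp_force: 30.0
(array([-51.55,   1.77,   1.31]), np.float64(-1.66), np.float64(-0.12), np.float64(0.32)) [-4.66875743  4.21757513 27.25365804] [0.33145235 0.84363592 0.06203086]
```

View pics/wrist4.png

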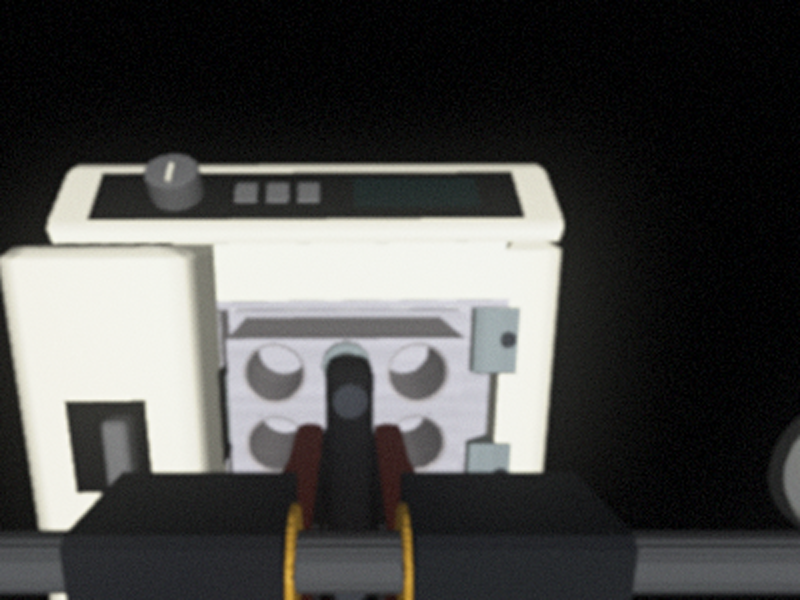

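The block sits in the well with its lip under the hooks at (493,340) and (487,460). I check that it is level using depth.

Run:
```python
from h import *
P,im=cloud("pics/wrist4.npz");Z=P[...,2];hx,hy=infr(P,C[:2],-96.3)
m=(Z>70)&(Z<84)&(hx>-26)&(hx<41)&(hy<-5)&(hy>-33)
A=np.c_[hx[m],hy[m],np.ones(m.sum())];c=np.linalg.lstsq(A,Z[m],rcond=None)[0]
for _ in range(3):
    r=Z[m]-A@c;k=abs(r)<1.5;c=np.linalg.lstsq(A[k],Z[m][k],rcond=None)[0]
print('top z at x7',c[2]+7*c[0],'slopes deg',np.degrees(c[:2]),k.sum())
t=(Z>70)&(Z<79.0)&(abs(hx)<46)&(hy<0)&(hy>-40);print(np.percentile(hx[t],[1,99]),np.percentile(hy[t],[1,99]))
d=(Z>44)&(Z<50)&(abs(hy+49)<8)&(abs(hx)<45);print('deck',np.median(Z[d]))
```

```text
top z at x7 77.42817615983238 slopes deg [-0.04189846  0.11595959] 2429
[-28.91870668  42.34934964] [-32.87242288  -1.18041251]
deck 46.4837461268438
```

Level, with the top at 78 mm and centred, so it is home. Relieving the pressure, then letting go.

```bash
python3 -m creep '{"delta_pos":[[-0.0005,0.0005,-0.0015],[-0.0005,0.0005,-0.0015],[0,0,0]],"twist":[[0.8,0,0],[0.8,0,0],[0,0,0]]}' && python3 -m creep '{"delta_pos":[[0,0,0],[0,0,0],[0,0,0],[0,0,0],[0,0,0],[0,0,0]],"twist":[[0,0,0],[0,0,0],[0,0,0],[0,0,0],[0,0,0],[0,0,0]]}' 0.35 && python3 -m creep '{"delta_pos":[[0,0,-0.005],[0,0,-0.01],[0,0,-0.02],[0,0,-0.03],[0,0,-0.03],[0,0,-0.03],[-0.03,0,-0.02],[-0.03,0,0],[-0.03,0,0],[-0.01,0,0],[0,0,0],[0,0,0]],"twist":[[0,0,0],[0,0,0],[0,0,0],[0,0,0],[0,0,0],[0,0,0],[0,0,0],[0,0,0],[0,0,0],[0,0,0],[0,0,0],[0,0,0]]}'
python3 - <<'E'
from h import *
from workcell import *
cp=camera_params("wrist");im,d=get_image("wrist");np.savez("pics/wrist5.npz",im=im,d=d,**cp)
cv2.imwrite("pics/wrist5.png",cv2.resize(im[:225,100:400,::-1],(800,600),interpolation=cv2.INTER_CUBIC))
P,im=cloud("pics/wrist5.npz");Z=P[...,2];hx,hy=infr(P,C[:2],-96.3)
m=(Z>74)&(Z<79.5)&(hx>-35)&(hx<46)&(abs(hy)<40)
print(rect(P,m),(C[:2]+7*xh[:2]).round(1))
A=np.c_[hx[m],hy[m],np.ones(m.sum())];c=np.linalg.lstsq(A,Z[m],rcond=None)[0];print(c[2],np.degrees(c[:2]))
E
```

```text
t: 12.82
ee_pos: [673.6, 173.2, 89.5]
orientation: [0.174, 3.134, -0.006]
ft_force: [-0.8, -3.2, 12.6]
width: 11.6
grasp_force: 30.0
t: 13.32
ee_pos: [672.0, 173.2, 87.3]
orientation: [-0.175, -3.136, 0.006]
ft_force: [-0.0, -0.6, -0.2]
width: 30.7
grasp_force: 0.0
t: 14.32
ee_pos: [771.5, 162.5, 232.9]
orientation: [-0.176, -3.136, 0.005]
ft_force: [0.4, 0.0, 0.2]
width: 31.1
grasp_force: 0.0
(2635, array([672.8, 173.1]), array([72.2, 68. ]), 83.64, np.float64(77.4)) [672.  173.2]
77.34522823271483 [-0.02328844  0.02231406]
```

View pics/wrist5.png

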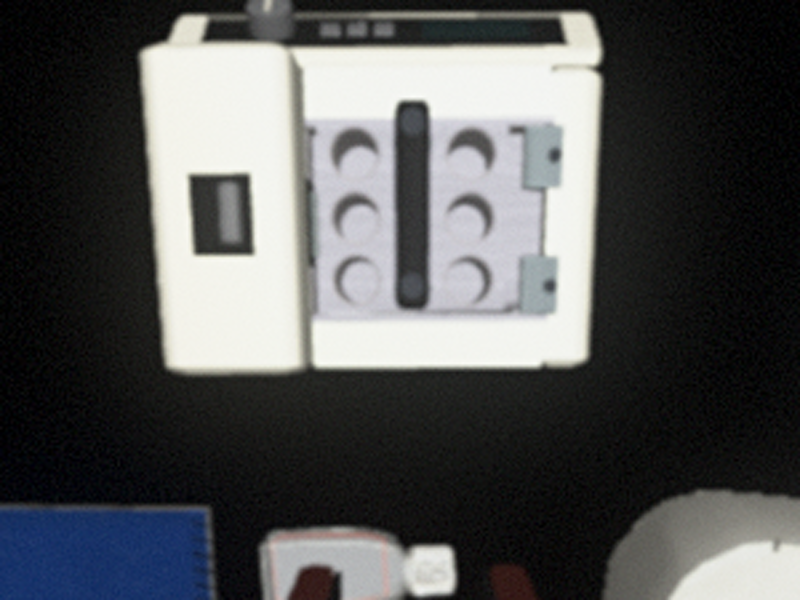

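The block is level in the well, with both hooks over its lip (right side). The release tab is at (230,212). I compare the tab's position with the earlier view to confirm the catch is shut.

Run:
```python
from h import *
for f in("wrist2","wrist5"):
    P,im=cloud(f"pics/{f}.npz");Z=P[...,2];hx,hy=infr(P,C[:2],-96.3)
    t=(Z>84)&(Z<92)&(hx>55)&(hx<110)&(abs(hy)<30);w=(Z>77)&(Z<82)&(hx>45)&(hx<112)&(abs(hy)>20)&(abs(hy)<58)
    print(f,t.sum(),np.median(hx[t]),np.percentile(hx[t],[2,98]),'tower',np.percentile(hx[w],[2,98]))
```

```text
wrist2 168 74.43722978355753 [71.09173863 78.9167988 ] tower [ 53.53684181 104.11213578]
wrist5 193 74.66238946015037 [71.20475367 78.7423232 ] tower [ 53.36236315 104.26562152]
```

The tab is back where it stood with the catch shut, so I hand the job in.

```bash
python3 -c "
from workcell import *
print(close_job())"
```

```text
the job is handed in; nothing more can be done
None
```

The six-bore block is in the heater, level and centred on the well floor with its lip under both hooks; I let it go and handed the job in after about 14 s of the 45 s, with no verdict returned. The catch joint can't be read directly: I take it as shut because the block lies at its home height and the release tab is back in its starting position.

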